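# Turn the recipe book to the next drink

## Task

Turn one leaf of the recipe book on the coffee counter: get your fingertips under the blue tab of the top right-hand leaf, push the leaf up and over the spine with the fingers and press it down flat on the left-hand pages. Do not pinch the leaf or flick it over, leave the green-tabbed leaf beneath it lying where it is, and do not disturb the mugs, jug, tamper, portafilter or spoon; finish with the hand clear of everything.

Things in the scene. Friction and masses are not known exactly. Their poses are not given: they have to be found in the camera images.
- book: Recipe book lying open, fixed on the counter: steel base 216 (along spine) x 332 x 8 mm, stiff framed leaves pivoting on a spine between 34 mm high cheeks at x = +-106 mm. Origin on the counter under mid-spine; x along the spine away from the reader, +y the left-hand (turned) side, z up. Left-hand pages and green leaf: top 22.5 mm above the counter; red page's tab sticks out left at x = +66 mm.
- leaf (a joint): Hinge of the blue leaf, rad: 0 = flat on the right, 1.57 = upright, 3.14 = flat on the left. It starts slightly ajar, 0.12 to 0.40. The pivot is stiff (0.2 N m; leaf about 0.15 kg): the leaf stays at whatever angle it is left, never falls on its own, and takes about 2 N at the tab to turn.
- leaf_spine (a point): Middle of the blue leaf's pivot axis, 26.5 mm above the counter over the middle of the spine; does not move. Its frame turns with the leaf: x along the spine, -y from the spine out to the tab.
- leaf_tab (a point): Mid outer edge of the blue leaf's tab, in mid plane, 184 mm from the pivot axis. The leaf is a rigid blue frame, 7 mm thick over its cards, 200 mm along the spine, from 8 to 158 mm off the axis; its tab, 56 mm along the spine, centred, reaches on to 184 mm (3 mm plate, 7 mm with labels, which stop 4 mm short of the edges). Under the tab is only the bare counter, clear 26 mm in from its edge.
- next_leaf (a joint): Hinge of the lime-green-tabbed leaf that lies under the blue one, in rad: 0 = flat on the right-hand side, where it must stay. Same size, but its tab is centred 66 mm nearer the reader (book x = -66 mm); it turns easily and falls back.
- mug_blue: Loose sky-blue mug, 80 mm across, 88 mm tall, handle at its +y. Origin at the centre of its foot. Stands beyond the book's far end.
- mug_green: Loose lime-green mug, same size and origin. Stands beyond the book's far end; the two mugs may swap places.
- jug: Loose steel milk jug, 82 mm across, 105 mm tall, handle at its +y. Origin at the centre of its foot. Stands to the left of the book.
- tamper: Loose dark steel tamper standing on its 58 mm foot, 90 mm tall. Origin at the centre of its foot. Stands on the reader's side of the book.
- portafilter: Loose portafilter lying on the counter left of the book, handle towards the reader: steel basket 70 mm across and 34 mm tall, black handle reaching to 190 mm along its +y, up to 34 mm high. Origin under the basket's centre.
- spoon: Loose steel spoon, 150 mm long along its x, lying on the counter well to the right of the book, under 20 mm high. Origin under its middle.
Things that resemble listed ones, but are neither listed nor needed, are in the scene too. Several things look just like the tamper: the one meant starts farthest to the robot's right.

How it is judged:
On the way, in this order (a step that is already met when the one before it is completed fails the run):
1. the fingers push the blue leaf past upright (hinge 1.6 to 2.8 rad, fingers touching the leaf) (value of joint leaf between 1.6 and 2.8 rad and (contact force between the fingers and leaf_c0 above 0.2 N or contact force between the fingers and leaf_c1 above 0.2 N or contact force between the fingers and leaf_c2 above 0.2 N or contact force between the fingers and leaf_c3 above 0.2 N or contact force between the fingers and leaf_c4 above 0.2 N or contact force between the fingers and leaf_c5 above 0.2 N)), for 0.02 s.
2. the fingers press the blue leaf flat on the left (hinge above 3.07 rad, fingers touching the leaf) (value of joint leaf above 3.07 rad and (contact force between the fingers and leaf_c0 above 0.2 N or contact force between the fingers and leaf_c1 above 0.2 N or contact force between the fingers and leaf_c2 above 0.2 N or contact force between the fingers and leaf_c3 above 0.2 N or contact force between the fingers and leaf_c4 above 0.2 N or contact force between the fingers and leaf_c5 above 0.2 N)), for 0.02 s.
At the end, for the whole second after the job is handed in: Blue leaf flat on the left (hinge above 3.07 rad: outer edge within about 13 mm of flat) and at rest; green-tabbed leaf flat on the right (below 0.06 rad); mugs, jug, tamper, portafilter and spoon within 30 mm of where they were, all but the spoon within 0.25 rad of upright (value of joint leaf above 3.07 rad and velocity of joint leaf below 0.05 rad/s and value of joint next_leaf below 0.06 rad and not (distance of mug_blue from where it was at the start of the episode above 0.03 m or angle between mug_blue's own z axis and vertical above 0.25 rad) and not (distance of mug_green from where it was at the start of the episode above 0.03 m or angle between mug_green's own z axis and vertical above 0.25 rad) and not (distance of jug from where it was at the start of the episode above 0.03 m or angle between jug's own z axis and vertical above 0.25 rad) and not (distance of tamper from where it was at the start of the episode above 0.03 m or angle between tamper's own z axis and vertical above 0.25 rad) and not (distance of portafilter from where it was at the start of the episode above 0.03 m or angle between portafilter's own z axis and vertical above 0.25 rad) and not (distance of spoon from where it was at the start of the episode above 0.03 m)); the robot touches nothing.
It fails at once if the blue leaf is pinched: fingers press on both of its faces at once, more than 2 N each ((contact force between the fingers and leaf_c2 above 2 N or contact force between the fingers and leaf_c3 above 2 N) and (contact force between the fingers and leaf_c4 above 2 N or contact force between the fingers and leaf_c5 above 2 N)).
It fails at once if the blue leaf is flicked round (faster than 6 rad/s) (velocity of joint leaf above 6 rad/s).
It fails at once if the green-tabbed leaf is lifted more than 0.2 rad (value of joint next_leaf above 0.2 rad).
It fails at once if a mug, the jug, tamper, portafilter or spoon is pushed or lifted more than 30 mm, or (but for the spoon) tipped more than 0.25 rad ((distance of mug_blue from where it was at the start of the episode above 0.03 m or angle between mug_blue's own z axis and vertical above 0.25 rad) or (distance of mug_green from where it was at the start of the episode above 0.03 m or angle between mug_green's own z axis and vertical above 0.25 rad) or (distance of jug from where it was at the start of the episode above 0.03 m or angle between jug's own z axis and vertical above 0.25 rad) or (distance of tamper from where it was at the start of the episode above 0.03 m or angle between tamper's own z axis and vertical above 0.25 rad) or (distance of portafilter from where it was at the start of the episode above 0.03 m or angle between portafilter's own z axis and vertical above 0.25 rad) or distance of spoon from where it was at the start of the episode above 0.03 m).
It also fails if it takes over 45 s, if anything falls off the work surface, if the arm or the gripper's body presses on something with over 40 N, if the wrist force passes 120 N, or if a joint passes its speed limit or range.

## Robot

A 7-joint arm with a two-finger parallel gripper is mounted at the origin on the work surface. World frame = base frame: x ahead of the robot, y to its left, z up, the work surface at z = 0. Lengths are in m, angles in rad, forces in N, time in s.
With the tool pointing down it reaches from about 0.4 to 0.875 m from the base axis. Payload 6.5 kg.
Tool frame: the origin (TCP) lies midway between the tips of the shut fingers; the grasp point (between the pads) lies 19 mm behind it (robot.grip_depth is the distance from the TCP to the grasp point, in m); z points along the fingers, y is the line along which they close (so a half turn about z gives the same grasp; the last joint's range is limited). The gripper opens to 85 mm and grips with 20 to 120 N. Pads are 22 mm wide; open, the fingers measure 114 mm over their backs; the gripper's body (76 mm by 85 mm) begins 54 mm behind the grasp point. The pads swing forward as they close: fully open they stand 13 mm farther back than shut.
Start: joints at [-1.33, 0.536, -0.004, 1.538, 0.003, 1.067, -0.071], TCP at [0.196, 0.62, 0.231] pointing down, gripper open.
Joint ranges: [-2.7, 2.7], [-0.37, 2.16], [-1.27, 1.26], [0.24, 2.4], [-1.31, 4.45], [0.19, 1.91], [-2.76, 2.76]. Speed limits (rad/s): [2.39, 2.39, 3.14, 3.14, 3.14, 3.14, 3.14].

## Interface

Orientations are given as a unit quaternion [w, x, y, z].
In Python, from rig import readout, vision, order, spotter, robot gives the robot as it stands.
- The arm moves only by the tool carry_out, never from a script. Its argument "steps" is a list of rows, each a list of 7 numbers: the turn, a rotation vector about the tool's x, y, z in rad, then the shift along the tool's x, y, z in cm, then the closure, from -1 (fully open) to 1 (shut). In form: [[rx, ry, rz, tx, ty, tz, fingers], ...]. A call has exactly 10 rows; each row shifts and turns the commanded pose from where the row before left it, along the tool's axes as they then stand; what a row does not reach is not made up. A row lasts 1/8 s, in which the tool goes at most 62.5 mm and 10.7 degrees, less where a joint would pass 70% of its speed; a pose out of reach is approached as far as the arm can. A call is refused whole if a number of a shift passes 6.25 or a number of a turn 0.188, either way. A call with a gripper value outside its range is refused whole. The fingers move at their own pace and stop on an object; "force" is the grip in N (left out, the last holds). Time passes only in rows, so rows that do not move let the fingers close, or fill a call up. It gives the time, the measured TCP pose, the force, the opening and the grip force at its end, in the units of the state.
- readout.state(): the state, without advancing time (a new reading comes with each control period).
- vision.capture(name): name is "side" or "top"; returns (picture, depth): 384x512x3 uint8, red, green, blue; 384x512 float32, m along the optical axis (not along the pixel's ray), 0 where there is no reading.
- vision.camera_params(name): a dict with "K" (3x3 intrinsics, pixels), "distortion" ([k1, k2, p1, p2, k3] as OpenCV has them; the pictures are not rectified), "origin" and "rotation" of the camera in the world. Camera axes: x right, y up, looking along -z (the intrinsics and any distortion apply to the point x, -y, -z); pixel columns grow to the right and rows downward; lengths in m; the calibration is good to about 2 mm. A picture is of the moment at which its call begins. camera_params takes no time and is no camera call.
- order.hand_in(): hands the job in; it is judged then, once.
Trained networks look in the newest picture that a camera, given by its name, has taken for a name from the list of things; names that differ only in an ending like _2 or _b are one class to them, and where a whole thing is asked for, a point or a joint stands for the part that bears it (a point fixed in the world has none). Each returns a list of dicts, best first, with "conf" (0 to 1); they miss things now and then, are a little off and sometimes report something else, mostly with a low value. They report only what shows in the picture. A call takes as long as a camera call. They do not tell look-alikes from the thing itself.
- spotter.spot_in(camera, target): "xy" ([column, row] in pixels, amid what is visible of it).
- spotter.silhouettes(camera, target): "mask" (384x512 bool, what is visible of it) and "xy" ([column, row] in pixels, amid what is visible of it).
- spotter.spot_point(camera, target): "xy" ([column, row] in pixels: a listed point, or the origin of a listed thing).
The state is a dict: "clock": time; "joints": joint angles; "joint_vel": joint speeds; "joint_torque": joint torques, N m; "position": TCP position; "ee_rot": TCP orientation; "force": force on the tool from outside, world axes, zero at the start; "ft_torque": the same for the moment, N m; "width": opening from 0.0 (shut) to 1.0 (fully open); "grasp_force": force on a finger pad.
Only numpy, scipy, OpenCV 4.12 (cv2) and the standard library are available. Lean on these libraries where they do the work, as an engineer would, in place of code of your own. Each camera call takes 0.05 s, during which the arm holds its last target. There are 200 camera calls.

## Working session

There is one attempt and no reset: what is moved stays moved. The work goes in short steps, Python scripts to look and compute and a tool call to move; the robot and the scene stay as the last step left them, time stands still between calls to the robot, and variables do not carry over. Pictures are saved under pics/ and viewed, at most 10 in all, crops included, and the job is handed in when it is done.

Besides the shell and the picture viewer there is one more tool, called after "Request:" by a JSON object that holds its "name" and its "arguments". carry_out: Moves the arm, as the interface text tells. Its arguments: {"type":"object","properties":{"steps":{"type":"array"},"force":{"type":"number"}},"required":["steps"]}

```bash
mkdir -p pics; cat > h.py <<'E'
import numpy as np, cv2
from rig import readout, vision, order, spotter, robot
from scipy.spatial.transform import Rotation as R
def world(cam,xy,depth=None,z=None):
    p=vision.camera_params(cam);K=np.array(p["K"]);D=np.array(p["distortion"],float)
    u=cv2.undistortPoints(np.array(xy,float).reshape(-1,1,2),K,D).reshape(-1,2)
    d=np.c_[u[:,0],-u[:,1],-np.ones(len(u))]
    Rm=np.array(p["rotation"]);o=np.array(p["origin"])
    if Rm.shape!=(3,3): Rm=R.from_quat(Rm,scalar_first=True).as_matrix()
    dw=d@Rm.T
    s=np.array(depth).reshape(-1,1) if depth is not None else ((z-o[2])/dw[:,2]).reshape(-1,1)
    return o+dw*s
def cloud(cam,D,mask):
    r,c=np.where(mask&(D>0)); return world(cam,np.c_[c,r],D[r,c])
E
python3 - <<'E'
from h import *
for c in("side","top"):
    I,D=vision.capture(c); np.savez(f"{c}.npz",I=I,D=D)
    cv2.imwrite(f"pics/{c}0.png",I[:,:,::-1])
    p=vision.camera_params(c);print(c,p["origin"])
    for t in["leaf_spine","leaf_tab","book","mug_blue","mug_green","jug","tamper","portafilter","spoon"]:
        for d in spotter.spot_point(c,t)[:3]:
            if d["conf"]<.25: continue
            z={"leaf_spine":.0265,"leaf_tab":.06}.get(t,0)
            print(t,round(d["conf"],2),np.round(d["xy"]),np.round(world(c,d["xy"],z=z)[0],3))
E
```

```text
side [0.43685947 0.71885616 0.52733072]
leaf_spine 0.96 [233. 192.] [ 0.54  -0.024  0.026]
leaf_tab 0.95 [264. 153.] [ 0.468 -0.18   0.06 ]
book 0.69 [233. 202.] [ 0.538 -0.015  0.   ]
mug_blue 0.58 [200. 167.] [ 0.66  -0.189  0.   ]
mug_blue 0.29 [230. 198.] [ 0.548 -0.034  0.   ]
mug_green 0.88 [159. 197.] [ 0.737 -0.02   0.   ]
jug 0.76 [140. 254.] [0.713 0.195 0.   ]
tamper 0.93 [325. 300.] [0.328 0.281 0.   ]
tamper 0.84 [288. 205.] [ 0.396 -0.015  0.   ]
tamper 0.76 [322. 256.] [0.324 0.166 0.   ]
portafilter 0.89 [198. 266.] [0.582 0.217 0.   ]
spoon 0.57 [277. 147.] [ 0.43  -0.347  0.   ]
top [0.32310417 0.01214964 1.02887596]
leaf_tab 0.93 [336. 200.] [ 0.479 -0.205  0.06 ]
book 0.73 [268. 181.] [ 0.544 -0.04   0.   ]
mug_blue 0.75 [321. 134.] [ 0.672 -0.187  0.   ]
mug_green 0.66 [257. 108.] [ 0.751 -0.015  0.   ]
jug 0.9 [178. 120.] [0.718 0.203 0.   ]
tamper 0.82 [144. 309.] [0.219 0.282 0.   ]
tamper 0.76 [253. 235.] [0.403 0.003 0.   ]
tamper 0.67 [149. 264.] [0.333 0.27  0.   ]
portafilter 0.55 [169. 165.] [0.593 0.223 0.   ]
spoon 0.64 [384. 225.] [ 0.422 -0.34   0.   ]
```

View pics/side0.png

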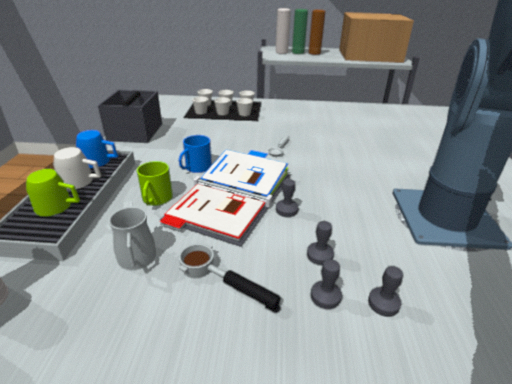

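View pics/top0.png

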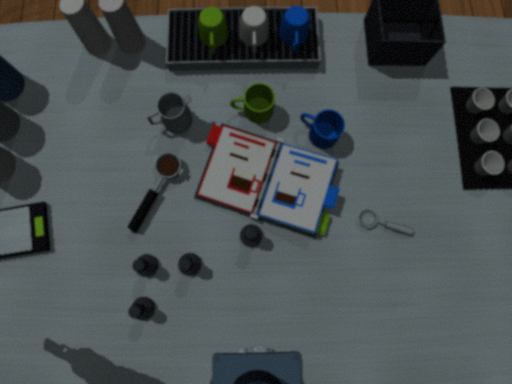

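```bash
python3 - <<'E'
from h import *
for c in("side","top"):
    f=np.load(f"{c}.npz");I,D=f["I"],f["D"]
    vision.capture(c)
    m=spotter.silhouettes(c,"leaf")
    for d in m[:2]:
        P=cloud(c,D,d["mask"]); print(c,d["conf"],d["mask"].sum(),P.min(0),P.max(0))
    M=m[0]["mask"];
    hsv=cv2.cvtColor(I,cv2.COLOR_RGB2HSV)
    bl=(hsv[...,0]>95)&(hsv[...,0]<130)&(hsv[...,1]>110)
    P=cloud(c,D,M|(cv2.dilate(M.astype(np.uint8),np.ones((5,5)))>0)&bl)
    # plane fit robust
    q=P.copy()
    for _ in range(6):
        n=np.linalg.svd(q-q.mean(0),full_matrices=False)[2][2]; r=abs((P-q.mean(0))@n); q=P[r<max(.004,np.median(r))]
    n*=np.sign(n[2]);print("normal",n,"tilt",np.arccos(n[2]),"az of n",np.degrees(np.arctan2(n[1],n[0])),q.mean(0),len(q))
E
```

```text
side 0.64 2597 [ 0.40368826 -0.20971121  0.01966974] [ 0.63493788 -0.00363729  0.05462062]
normal [0.04661606 0.13220413 0.99012576] tilt 0.1406452118126214 az of n 70.57701087940066 [ 0.51565799 -0.10445369  0.0394934 ] 2576
top 0.93 5059 [ 0.40524082 -0.22392612 -0.00263126] [ 0.64531264 -0.0032435   0.05861978]
normal [0.04521955 0.13102013 0.99034788] tilt 0.1390517228865445 az of n 70.9586849869195 [ 0.51810927 -0.11377399  0.04232993] 4748
```

```bash
python3 - <<'E'
from h import *
print([a for a in dir(robot) if a[0]!='_']); 
for a in dir(robot):
    if a[0]!='_' : print(a, str(getattr(robot,a))[:300])
s=readout.state();print(s)
print(R.from_quat(s["ee_rot"],scalar_first=True).as_matrix().round(3))
# leaf frame fit
f=np.load("top.npz");I,D=f["I"],f["D"];vision.capture("top")
yaw=np.radians(70.8-90);ex=np.array([np.cos(yaw),np.sin(yaw)]);ey=np.array([-ex[1],ex[0]])
sp=np.array([.54,-.024])
for c in("top","side"):
    f=np.load(f"{c}.npz");I,D=f["I"],f["D"];vision.capture(c)
    M=spotter.silhouettes(c,"leaf")[0]["mask"];P=cloud(c,D,M)
    P=P[P[:,2]>.02];q=P[:,:2]-sp;u,v=q@ex,q@ey
    print(c,"u",np.percentile(u,[.5,2,50,98,99.5]).round(3),"v",np.percentile(v,[.2,1,50,98,99.5]).round(3))
    t=v<np.percentile(v,.2)+.02;print("tab u",u[t].min(),u[t].max(),"z",np.median(P[t,2]))
    for k in range(-18,2,2):
        b=(abs(v-k/100)<.01)&(abs(u)<.09);print(k,np.median(P[b,2]).round(4) if b.any() else None,end="; ")
    print()
E
```

```text
['MotionError', 'grip_depth']
MotionError <class 'rig.MotionError'>
grip_depth 0.0187
{'clock': 1.2, 'joints': array([-1.33020402,  0.53642184, -0.00438944,  1.53792557,  0.00260719,
        1.06724756, -0.07118048]), 'joint_vel': array([ 0.00158938, -0.00039878,  0.00185262,  0.00350753, -0.00159581,
       -0.00031544, -0.00060218]), 'joint_torque': array([ 7.55994788e-04, -5.83346558e+01,  1.04856033e+00, -2.59427136e+01,
        1.26278610e-02,  2.05938057e-03, -8.05814039e-06]), 'position': array([0.19630749, 0.61964126, 0.23126584]), 'ee_rot': array([ 2.02172348e-05,  1.52770329e-01,  9.88261719e-01, -1.00806030e-08]), 'force': array([-0.22378837,  0.33329363, -0.15213387]), 'ft_torque': array([-0.01517576, -0.02889807, -0.05038699]), 'grasp_force': 0.0, 'width': 0.9965065575820414}
[[-0.953  0.302  0.   ]
 [ 0.302  0.953 -0.   ]
 [-0.     0.    -1.   ]]
top u [-0.087 -0.085  0.007  0.105  0.11 ] v [-0.187 -0.181 -0.093 -0.015 -0.009]
tab u -0.06289281503982445 0.033744873484681734 z 0.054053220920324274
-18 0.0544; -16 0.0513; -14 0.049; -12 0.0462; -10 0.0436; -8 0.0409; -6 0.0381; -4 0.0353; -2 0.032; 0 0.0295; 
side u [-0.091 -0.088  0.002  0.103  0.107] v [-0.187 -0.181 -0.08  -0.008 -0.007]
tab u -0.02069537059723931 0.09519753612050219 z 0.05210219553930784
-18 0.0523; -16 0.0497; -14 0.0473; -12 0.0446; -10 0.042; -8 0.0393; -6 0.0365; -4 0.0335; -2 0.0296; 0 0.0277;
```

Request:
{"name": "carry_out", "arguments": {"steps": [[0,0,0.03,0,0,0,1],[0,0,0,-4.5,-2.9,-0.6,1],[0,0,0,-4.5,-2.9,-0.6,1],[0,0,0,-4.5,-2.9,-0.6,1],[0,0,0,-4.5,-2.9,-0.6,1],[0,0,0,-4.5,-2.9,-0.6,1],[0,0,0,-4.5,-2.9,-0.6,1],[0,0,0,-4.5,-2.9,-0.6,1],[0,0,0,-4.5,-2.9,-0.6,1],[0,0,0,-4.5,-2.9,-0.6,1]], "force": 40}}

```text
clock: 2.7
position: [0.4932, 0.2381, 0.2858]
ee_rot: [0.0, 0.168, 0.986, 0.0]
force: [0.5, 0.9, 0.6]
width: -0.0
grasp_force: 0.0
```

Request:
{"name": "carry_out", "arguments": {"steps": [[0,0,0,-1.4,-5.6,0,1],[0,0,0,-1.4,-5.6,0,1],[0,0,0,-1.4,-5.6,0,1],[0,0,0,-1.4,-5.6,0,1],[0,0,0,-1.4,-5.6,0,1],[0,0,0,-1.4,-5.6,0,1],[0,0,0,-1.4,-5.6,0,1],[0,0,0,-1.4,-5.6,0,1],[0,0,0,-1.4,-5.6,0,1],[0,0,0,0,0,0,1]]}}

```text
clock: 3.95
position: [0.4429, -0.2829, 0.2857]
ee_rot: [0.0, 0.172, 0.985, -0.001]
force: [0.9, 0.6, 0.3]
width: -0.0
grasp_force: 0.0
```

```bash
cat > plan.py <<'E'
from h import *
SP=np.array([.5475,-.0298,.0265]);yaw=np.radians(-19.2)
EX=np.array([np.cos(yaw),np.sin(yaw),0]);EY=np.array([-EX[1],EX[0],0]);EZ=np.array([0,0,1.])
def pose(u,v,z,a):  # v along book y from spine, z world, a depression deg
    a=np.radians(a); Z=np.cos(a)*EY-np.sin(a)*EZ; X=-EX; Y=np.cross(Z,X)
    p=SP+u*EX+v*EY; p[2]=z
    return p,R.from_matrix(np.c_[X,Y,Z])
def arc(th,r,a,extra=0,half=.0145):
    s=half*abs(np.cos(th-np.radians(a)))+.0035-extra
    return pose(0,-r*np.cos(th)-s*np.sin(th),SP[2]+r*np.sin(th)-s*np.cos(th),a)
def cur():
    s=readout.state();return np.array(s["position"]),R.from_quat(s["ee_rot"],scalar_first=True)
def rows(targets,start=None):
    p,q=start or cur()
    for P,Q in targets:
        d=q.inv().apply(P-p)*100; rv=(q.inv()*Q).as_rotvec()
        print(np.r_[rv.round(3),d.round(2)].tolist()); p,q=P,Q
def show():
    p,q=cur();s=readout.state();Z=q.as_matrix()[:,2]
    d=p-SP;print("t",s["clock"],"tcp u,v,z",(d@EX).round(4),(d@EY).round(4),p[2].round(4),"a",np.degrees(np.arcsin(-Z[2])).round(1),"Z.u",(Z@EX).round(3),"X",q.as_matrix()[:,0].round(3),"F",s["force"].round(1),"j",s["joints"].round(2))
E
python3 - <<'E'
from plan import *
show()
rows([pose(0,-.27,.25,90),pose(0,-.27,.25,45)])
E
```

```text
t 3.95 tcp u,v,z -0.0155 -0.2734 0.2857 a 89.8 Z.u 0.001 X [-0.941  0.339 -0.001] F [0.9 0.6 0.3] j [ 0.07  0.28  0.51  1.83 -0.15  1.07  1.86]
[-0.003, 0.001, -0.011, -1.55, 0.37, 3.57]
[-0.785, 0.0, 0.0, 0.0, 0.0, 0.0]
```

Request:
{"name": "carry_out", "arguments": {"steps": [[-0.16,0,-0.01,-0.5,0,0,1],[-0.16,0,0,-0.5,0,0,1],[-0.16,0,0,-0.5,0,0,1],[-0.16,0,0,0,0,0,1],[-0.15,0,0,0,0,0,1],[0,0,0,0,0,0,1],[0,0,0,0,0,0,1],[0,0,0,0,0,0,1],[0,0,0,0,0,0,1],[0,0,0,0,0,0,1]]}}

```text
clock: 5.2
position: [0.4592, -0.2823, 0.2858]
ee_rot: [0.063, 0.149, 0.911, 0.379]
force: [-0.5, 0.5, -0.4]
width: -0.002
grasp_force: 0.0
```

```bash
python3 - <<'E'
from plan import *
show()
rows([pose(0,-.27,.12,45),pose(0,-.25,.022,45),pose(0,-.177,.022,45)])
E
```

```text
t 5.2 tcp u,v,z -0.0004 -0.2675 0.2858 a 44.8 Z.u -0.005 X [-0.947  0.32  -0.002] F [-0.5  0.5 -0.4] j [ 0.6   0.58  0.37  1.63 -0.8   1.56  2.47]
[0.004, -0.005, 0.008, -0.01, -11.95, 11.5]
[0.0, 0.0, 0.0, -0.0, -5.52, 8.34]
[0.0, 0.0, 0.0, -0.0, 5.16, 5.16]
```

Request:
{"name": "carry_out", "arguments": {"steps": [[0,0,0.01,0,-2.4,2.3,1],[0,0,0,0,-2.4,2.3,1],[0,0,0,0,-2.4,2.3,1],[0,0,0,0,-2.4,2.3,1],[0,0,0,0,-2.4,2.3,1],[0,0,0,0,-1.1,2.0,1],[0,0,0,0,-1.1,2.0,1],[0,0,0,0,-1.1,2.0,1],[0,0,0,0,0,0,1],[0,0,0,0,0,0,1]]}}

```text
clock: 6.45
position: [0.4636, -0.2671, 0.0544]
ee_rot: [0.062, 0.154, 0.91, 0.38]
force: [-0.1, 0.3, -0.2]
width: 0.001
grasp_force: 0.0
```

```bash
python3 - <<'E'
from plan import *
show()
rows([pose(0,-.25,.022,45),pose(0,-.177,.022,45)])
for c in("top","side"):
    I,D=vision.capture(c)
    if c=="top": K=I[130:290,230:430]
    else: K=I[110:230,190:340]
    cv2.imwrite(f"pics/{c}1.png",cv2.resize(K[:,:,::-1],None,fx=4,fy=4)[:600,:800])
E
```

```text
t 6.45 tcp u,v,z -0.0012 -0.2517 0.0544 a 44.8 Z.u -0.004 X [-0.945  0.328  0.005] F [-0.1  0.3 -0.2] j [ 0.67  0.9   0.24  1.72 -0.91  1.24  2.72]
[0.004, -0.004, -0.003, -0.13, -2.18, 2.4]
[0.0, 0.0, 0.0, -0.0, 5.16, 5.16]
```

View pics/top1.png

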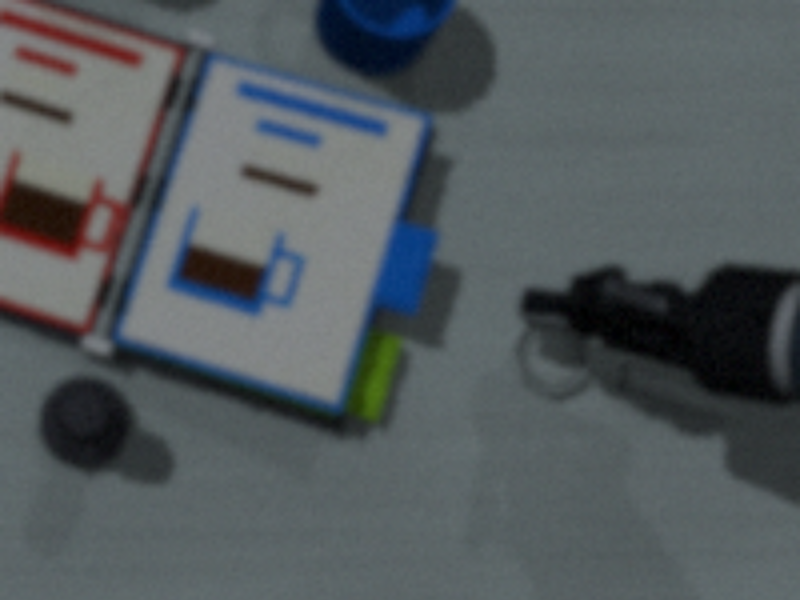

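View pics/side1.png

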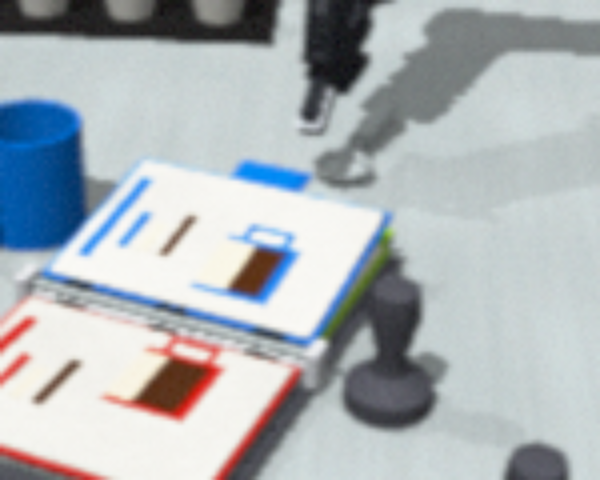

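Request:
{"name": "carry_out", "arguments": {"steps": [[0,0,0.07,0,0,0,1],[0,0,0,0,0,0,1],[0,0,0,0,0,0,1],[0,0,0,0,0,0,1],[0,0,0,0,0,0,1],[0,0,0,0,0,0,1],[0,0,0,0,0,0,1],[0,0,0,0,0,0,1],[0,0,0,0,0,0,1],[0,0,0,0,0,0,1]]}}

```text
clock: 7.8
position: [0.4632, -0.2666, 0.0534]
ee_rot: [0.048, 0.186, 0.904, 0.382]
force: [0.7, -0.5, 0.7]
width: 0.003
grasp_force: 0.0
```

```bash
sed -i 's/R.from_matrix(np.c_\[X,Y,Z\])/R.from_matrix(np.c_[Y,-X,Z])/; s/half=.0145/half=.011/' plan.py; python3 - <<'E'
from plan import *
show()
rows([pose(0,-.25,.054,45),pose(0,-.25,.022,45),pose(0,-.177,.022,45)])
E
```

```text
t 7.8 tcp u,v,z -0.0017 -0.2514 0.0534 a 44.7 Z.u -0.005 X [-0.926  0.373  0.056] F [ 0.7 -0.5  0.7] j [ 0.66  0.9   0.25  1.72 -0.92  1.25  2.66]
[-0.001, -0.008, 1.497, -0.16, 0.15, 0.06]
[0.0, 0.0, 0.0, -2.26, 0.0, 2.26]
[0.0, 0.0, 0.0, 5.16, 0.0, 5.16]
```

Request:
{"name": "carry_out", "arguments": {"steps": [[0,0,0.166,0,0,0,1],[0,0,0.166,0,0,0,1],[0,0,0.166,0,0,0,1],[0,0,0.166,0,0,0,1],[0,0,0.166,0,0,0,1],[0,0,0.166,0,0,0,1],[0,0,0.166,0,0,0,1],[0,0,0.166,0,0,0,1],[0,0,0.169,0,0,0,1],[0,0,0,0,0,0,1]]}}

```text
clock: 9.05
position: [0.4632, -0.2664, 0.0533]
ee_rot: [-0.225, 0.751, 0.536, 0.312]
force: [-0.5, 0.0, 0.8]
width: 0.0
grasp_force: 0.0
```

Request:
{"name": "carry_out", "arguments": {"steps": [[0,0,0,-0.7,0,0.8,1],[0,0,0,-0.8,0,0.8,1],[0,0,0,-0.8,0,0.8,1],[0,0,0,0,0,0,1],[0,0,0,0,0,0,1],[0,0,0,0,0,0,1],[0,0,0,0,0,0,1],[0,0,0,0,0,0,1],[0,0,0,0,0,0,1],[0,0,0,0,0,0,1]]}}

```text
clock: 10.3
position: [0.4633, -0.2657, 0.0202]
ee_rot: [-0.225, 0.752, 0.536, 0.312]
force: [0.5, 1.0, 0.1]
width: -0.003
grasp_force: 0.0
```

```bash
python3 - <<'E'
from plan import *
show()
rows([pose(0,-.175,.023,45),pose(0,-.175,.05,45)])
E
```

```text
t 10.3 tcp u,v,z -0.0019 -0.2505 0.0202 a 44.7 Z.u -0.005 X [0.231 0.665 0.71 ] F [0.5 1.  0.1] j [ 0.48  1.02  0.5   1.72 -1.11  1.37  1.31]
[-0.005, -0.005, 0.0, 5.51, 0.22, 5.17]
[0.0, 0.0, 0.0, 1.91, 0.0, -1.91]
```

Request:
{"name": "carry_out", "arguments": {"steps": [[0,0,0,0.76,0.1,0.76,1],[0,0,0,0.76,0.1,0.76,1],[0,0,0,0.76,0,0.76,1],[0,0,0,0.76,0,0.76,1],[0,0,0,0.76,0,0.76,1],[0,0,0,0.76,0,0.76,1],[0,0,0,0.7,0,0.7,1],[0,0,0,0,0,0,1],[0,0,0,0,0,0,1],[0,0,0,0,0,0,1]]}}

```text
clock: 11.55
position: [0.4893, -0.1965, 0.0205]
ee_rot: [-0.225, 0.752, 0.535, 0.312]
force: [-0.1, 0.1, 0.4]
width: 0.003
grasp_force: 0.0
```

```bash
python3 - <<'E'
from plan import *
show()
I,D=vision.capture("side")
cv2.imwrite("pics/side2.png",cv2.resize(I[110:230,190:340][:,:,::-1],None,fx=4,fy=4))
# lift: edge on flank 22mm from tip corner until th=a
def edge(th,a,d=.022):
    A=np.radians(a);E=np.array([-.184*np.cos(th),.184*np.sin(th)])-.0015*np.array([np.sin(th),np.cos(th)])
    C=E+d*np.array([np.cos(A),-np.sin(A)]);T=C-.011*np.array([np.sin(A),np.cos(A)])
    return pose(0,T[0],SP[2]+T[1],a)
T=[edge(t,45) for t in np.linspace(.16,.75,10)]
rows(T)
print()
T2=[arc(t,r,a,.002) for t,r,a in zip(np.linspace(.85,1.75,10),np.linspace(.163,.155,10),np.linspace(45,60,10))]
rows(T2,T[-1])
E
```

```text
t 11.55 tcp u,v,z -0.0001 -0.1765 0.0205 a 44.7 Z.u -0.005 X [0.232 0.665 0.71 ] F [-0.1  0.1  0.4] j [ 0.38  0.98  0.46  1.81 -1.18  1.29  1.29]
[-0.005, -0.004, -0.0, 0.91, 0.01, -0.57]
[0.0, 0.0, 0.0, 0.99, 0.0, -0.68]
[0.0, 0.0, 0.0, 1.04, -0.0, -0.62]
[0.0, 0.0, 0.0, 1.08, 0.0, -0.55]
[0.0, 0.0, 0.0, 1.11, -0.0, -0.47]
[0.0, 0.0, 0.0, 1.14, 0.0, -0.4]
[0.0, 0.0, 0.0, 1.16, -0.0, -0.33]
[0.0, 0.0, 0.0, 1.18, -0.0, -0.25]
[0.0, 0.0, 0.0, 1.19, -0.0, -0.17]
[0.0, 0.0, 0.0, 1.2, 0.0, -0.09]

[0.0, 0.0, 0.0, 1.71, 0.0, -0.16]
[0.0, -0.029, -0.0, 1.63, -0.0, 0.15]
[0.0, -0.029, 0.0, 1.61, 0.0, 0.27]
[-0.0, -0.029, 0.0, 1.58, -0.0, 0.38]
[0.0, -0.029, -0.0, 1.55, -0.0, 0.49]
[-0.0, -0.029, 0.0, 1.5, -0.0, 0.6]
[0.0, -0.029, 0.0, 1.45, 0.0, 0.71]
[0.0, -0.029, -0.0, 1.39, 0.0, 0.81]
[-0.0, -0.029, 0.0, 1.33, 0.0, 0.91]
[0.0, -0.029, 0.0, 1.25, -0.0, 1.0]
```

View pics/side2.png

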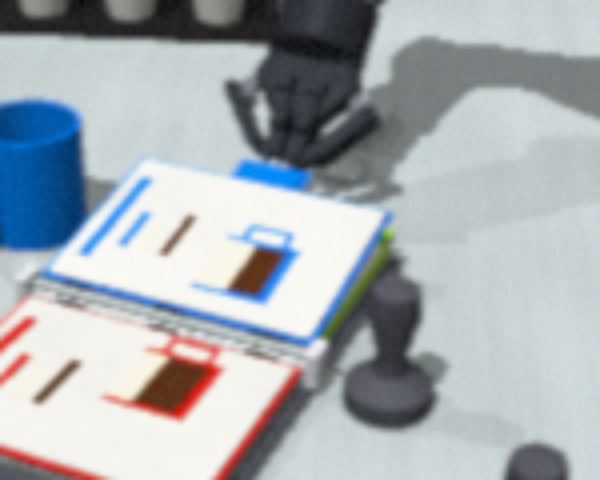

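Request:
{"name": "carry_out", "arguments": {"steps": [[0,0,0,0.9,0,-0.57,1],[0,0,0,1.0,0,-0.68,1],[0,0,0,1.04,0,-0.62,1],[0,0,0,1.08,0,-0.55,1],[0,0,0,1.1,0,-0.47,1],[0,0,0,1.14,0,-0.4,1],[0,0,0,1.16,0,-0.33,1],[0,0,0,1.18,0,-0.25,1],[0,0,0,1.2,0,-0.17,1],[0,0,0,1.2,0,-0.09,1]]}}

```text
clock: 12.85
position: [0.5056, -0.1502, 0.1283]
ee_rot: [-0.225, 0.752, 0.536, 0.312]
force: [-0.6, -0.5, -2.0]
width: -0.001
grasp_force: 0.9
```

```bash
python3 - <<'E'
from plan import *
show()
I,D=vision.capture("side")
cv2.imwrite("pics/side3.png",cv2.resize(I[70:230,190:380][:,:,::-1],None,fx=3.7,fy=3.7))
T2=[arc(t,r,a,.002) for t,r,a in zip(np.linspace(.85,1.75,10),np.linspace(.163,.155,10),np.linspace(45,60,10))]
rows(T2)
E
```

```text
t 12.85 tcp u,v,z 0.0 -0.1275 0.1283 a 44.7 Z.u -0.005 X [0.231 0.665 0.71 ] F [-0.6 -0.5 -2. ] j [ 0.27  0.76  0.51  1.89 -1.12  1.32  1.13]
[-0.006, -0.006, 0.002, 1.46, -0.03, -0.12]
[0.0, -0.029, -0.0, 1.63, -0.0, 0.15]
[0.0, -0.029, 0.0, 1.61, 0.0, 0.27]
[-0.0, -0.029, 0.0, 1.58, -0.0, 0.38]
[0.0, -0.029, -0.0, 1.55, -0.0, 0.49]
[-0.0, -0.029, 0.0, 1.5, -0.0, 0.6]
[0.0, -0.029, 0.0, 1.45, 0.0, 0.71]
[0.0, -0.029, -0.0, 1.39, 0.0, 0.81]
[-0.0, -0.029, 0.0, 1.33, 0.0, 0.91]
[0.0, -0.029, 0.0, 1.25, -0.0, 1.0]
```

View pics/side3.png

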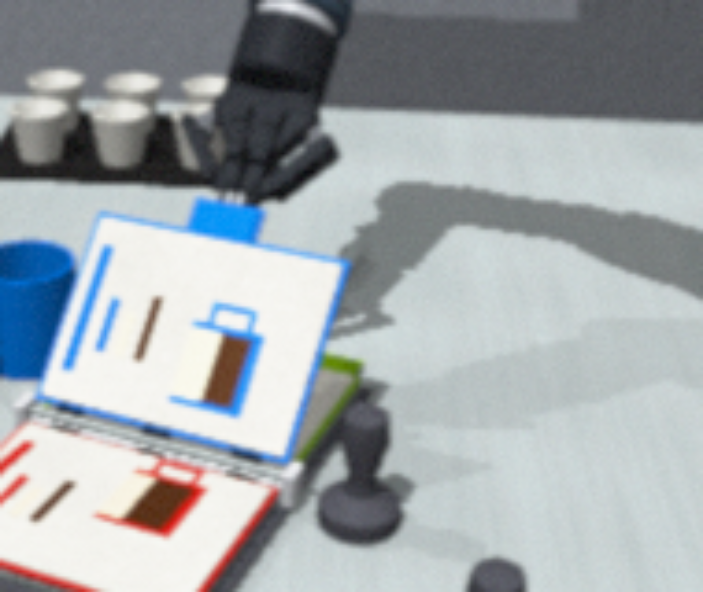

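Request:
{"name": "carry_out", "arguments": {"steps": [[0,0,0,1.5,0,-0.1,1],[0,-0.03,0,1.63,0,0.15,1],[0,-0.03,0,1.6,0,0.27,1],[0,-0.03,0,1.58,0,0.38,1],[0,-0.03,0,1.55,0,0.5,1],[0,-0.03,0,1.5,0,0.6,1],[0,-0.03,0,1.45,0,0.7,1],[0,-0.03,0,1.4,0,0.8,1],[0,-0.03,0,1.33,0,0.9,1],[0,-0.03,0,1.25,0,1.0,1]]}}

```text
clock: 14.15
position: [0.5529, -0.0134, 0.1802]
ee_rot: [-0.15, 0.787, 0.561, 0.208]
force: [0.2, -1.3, -1.0]
width: 0.0
grasp_force: 0.5
```

```bash
python3 - <<'E'
from plan import *
show()
rows([arc(t,r,a,.003) for t,r,a in zip(np.linspace(1.85,2.75,10),np.linspace(.154,.145,10),np.linspace(62,80,10))])
E
```

```text
t 14.15 tcp u,v,z -0.0003 0.0173 0.1802 a 60.2 Z.u -0.004 X [0.284 0.82  0.497] F [ 0.2 -1.3 -1. ] j [-0.21  0.52  0.59  1.96 -1.    1.02  0.66]
[-0.004, -0.031, 0.002, 1.32, 0.04, 1.14]
[0.0, -0.035, -0.0, 1.07, 0.0, 1.17]
[0.0, -0.035, 0.0, 0.98, -0.0, 1.23]
[-0.0, -0.035, -0.0, 0.89, -0.0, 1.29]
[0.0, -0.035, -0.0, 0.8, -0.0, 1.35]
[-0.0, -0.035, 0.0, 0.7, 0.0, 1.39]
[0.0, -0.035, 0.0, 0.6, -0.0, 1.43]
[-0.0, -0.035, 0.0, 0.5, 0.0, 1.46]
[0.0, -0.035, -0.0, 0.39, -0.0, 1.48]
[0.0, -0.035, 0.0, 0.28, 0.0, 1.5]
```

Request:
{"name": "carry_out", "arguments": {"steps": [[0,-0.03,0,1.3,0,1.1,1],[0,-0.035,0,1.07,0,1.17,1],[0,-0.035,0,1.0,0,1.23,1],[0,-0.035,0,0.9,0,1.3,1],[0,-0.035,0,0.8,0,1.35,1],[0,-0.035,0,0.7,0,1.4,1],[0,-0.035,0,0.6,0,1.43,1],[0,-0.035,0,0.5,0,1.46,1],[0,-0.035,0,0.4,0,1.48,1],[0,-0.035,0,0.3,0,1.5,1]]}}

```text
clock: 15.4
position: [0.5901, 0.0965, 0.0838]
ee_rot: [-0.052, 0.811, 0.579, 0.07]
force: [0.1, -0.0, -0.1]
width: 0.002
grasp_force: 0.3
```

```bash
python3 - <<'E'
from plan import *
show()
rows([arc(t,r,80,.003) for t,r in zip(np.linspace(2.82,3.14,6),np.linspace(.144,.14,6))])
E
```

```text
t 15.4 tcp u,v,z -0.0013 0.1333 0.0838 a 80.0 Z.u -0.004 X [0.321 0.931 0.173] F [ 0.1 -0.  -0.1] j [-0.61  0.71  0.64  1.87 -0.85  0.78  0.21]
[-0.004, 0.001, 0.003, 0.09, 0.14, 1.01]
[0.0, 0.0, 0.0, 0.05, 0.0, 0.99]
[0.0, 0.0, 0.0, -0.02, -0.0, 0.99]
[0.0, 0.0, 0.0, -0.09, -0.0, 0.88]
[0.0, 0.0, 0.0, -0.14, 0.0, 0.83]
[0.0, 0.0, 0.0, -0.18, 0.0, 0.81]
```

Request:
{"name": "carry_out", "arguments": {"steps": [[0,0,0,0.1,0.1,1.0,1],[0,0,0,0,0,1.0,1],[0,0,0,0,0,1.0,1],[0,0,0,-0.1,0,0.9,1],[0,0,0,-0.1,0,0.8,1],[0,0,0,-0.1,0,0.6,1],[0,0,0,0,0,0.2,1],[0,0,0,0,0,0,1],[0,0,0,0,0,0,1],[0,0,0,0,0,0,1]]}}

```text
clock: 16.65
position: [0.5934, 0.1022, 0.0309]
ee_rot: [-0.053, 0.811, 0.578, 0.071]
force: [-5.0, -1.9, 14.7]
width: -0.002
grasp_force: 7.2
```

```bash
python3 - <<'E'
from plan import *
show()
E
```

```text
t 16.65 tcp u,v,z -0.0001 0.1397 0.0309 a 79.9 Z.u -0.004 X [0.321 0.931 0.175] F [-5.  -1.9 14.7] j [-0.57  0.79  0.57  1.87 -0.93  0.71  0.28]
```

Request:
{"name": "carry_out", "arguments": {"steps": [[0,0,0,0,0,-0.5,1],[0,0,0,0,0,-1.5,1],[0,0,0,0,0,-3,1],[0,0,0,0,0,-4,1],[0,0,0,0,0,-4,1],[0,0,0,0,0,-4,1],[0,0,0,0,0,-3,1],[0,0,0,0,0,0,1],[0,0,0,0,0,0,1],[0,0,0,0,0,0,1]]}}

```text
clock: 17.9
position: [0.5818, 0.0697, 0.2255]
ee_rot: [-0.053, 0.811, 0.579, 0.069]
force: [-0.1, -0.0, -1.0]
width: 0.003
grasp_force: 0.0
```

```bash
python3 - <<'E'
from plan import *
show()
I,D=vision.capture("side")
cv2.imwrite("pics/side4.png",I[:,:,::-1])
m=spotter.silhouettes("side","leaf")
for d in m[:2]:
    P=cloud("side",D,d["mask"]);q=P-SP;v=q@EY
    print(d["conf"],d["xy"],[(k,(np.median(P[abs(v-k)<.01,2])*1000).round(1)) for k in (.05,.1,.15,.175) if (abs(v-k)<.01).any()])
for t in["mug_blue","mug_green","jug","tamper","portafilter","spoon"]:
    print(t,[(round(d["conf"],2),np.round(world("side",d["xy"],z=0)[0],3)) for d in spotter.spot_point("side",t)[:3]])
E
```

```text
t 17.9 tcp u,v,z -0.0004 0.1053 0.2255 a 80.0 Z.u -0.006 X [0.321 0.931 0.173] F [-0.1 -0.  -1. ] j [-0.7   0.51  0.81  1.81 -0.64  1.01  0.07]
0.59 [213.8, 211.6] [(0.05, np.float64(29.7)), (0.1, np.float64(29.6)), (0.15, np.float64(28.6)), (0.175, np.float64(28.7))]
mug_blue [(0.98, array([ 0.67 , -0.203,  0.   ]))]
mug_green [(0.94, array([ 0.748, -0.026,  0.   ]))]
jug [(0.86, array([0.714, 0.208, 0.   ]))]
tamper [(0.87, array([0.396, 0.009, 0.   ])), (0.86, array([0.224, 0.281, 0.   ])), (0.71, array([0.327, 0.278, 0.   ]))]
portafilter [(0.56, array([0.583, 0.221, 0.   ]))]
spoon [(0.65, array([0.613, 0.103, 0.   ])), (0.56, array([ 0.436, -0.341,  0.   ]))]
```

View pics/side4.png

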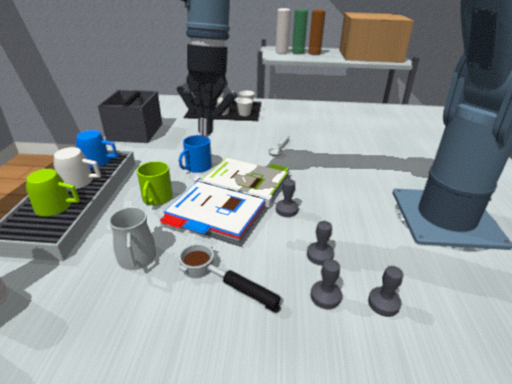

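The picture shows the blue leaf flat on the left, with its tab at (197,227). The green leaf is still flat on the right at (245,178). Everything else is in place and the hand is clear, at about (205,100).

```bash
python3 -c "
from h import *
print(order.hand_in())"
```

```text
the job is handed in; nothing more can be done
None
```

The blue leaf is turned and pressed flat on the left, the green-tabbed leaf still lies flat on the right, nothing else has visibly moved, and the hand is clear; I handed the job in after about 18 s on the robot's clock, and no verdict came back.

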